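Clamp a reagent bottle with the star wheel

ROBOT

A 6-joint arm with a two-finger parallel gripper is mounted at the origin on a cart in front of the work surface, level with it; the furniture and walls round the work are solid. World frame = base frame: x ahead of the robot, y to its left, z up, the work surface at z = 0. Lengths are in m, angles in degrees, forces in N, time in s.
With the tool pointing down it reaches from about 0.4 to 0.825 m from the base axis. Payload 7 kg.
Tool frame: the origin (TCP) lies at the very end of the fingers, on their centre line; the grasp point (between the pads) lies 19 mm behind it; z points along the fingers, y is the line along which they close (so a half turn about z gives the same grasp; the last joint's range is limited). The gripper opens to 88 mm and grips with 3 to 60 N. Pads are 19 mm wide; open, the fingers measure 130 mm over their backs; the gripper's body (78 mm by 193 mm) begins 47 mm behind the grasp point.
Start: joints at [-57.806, 20.546, 0.682, 0, -70.136, -16.507], TCP at [0.182, -0.65, 0.227] pointing down, gripper open.
Joint ranges: [-176.03, 176.03], [-82.01, 121.73], [-58.28, 71.71], [-173.87, 95.51], [-174.79, -0.11], [-173.66, 173.66]. Speed limits (degrees/s): [136.94, 136.94, 172.46, 180, 180, 180].

INTERFACE

Orientations are given as [roll, pitch, yaw] about the fixed x, y, z axes, in that order (R = Rz(yaw) Ry(pitch) Rx(roll)).
In Python, from plant import get_state, capture, close_job, regions_of gives the robot as it stands.
- The arm moves only by the tool jog_arm, never from a script. Its argument "moves" is a list of rows, each a list of 3 entries, a list of its own where there are three numbers: the shift along the tool's x, y, z in cm, then the turn about the tool's z in degrees, then the finger opening in cm, from 0 to 8.76. A call has 1 to 12 rows; each row shifts and turns the commanded pose from where the row before left it, along the tool's axes as they then stand; what a row does not reach is not made up. A row lasts 1/8 s, in which the tool goes at most 62.5 mm and 10.7 degrees, less where a joint would pass 70% of its speed; a pose out of reach is approached as far as the arm can. A call is refused whole if a number of a shift passes 6.25 or a number of a turn 10.7, either way. A call with a gripper value outside its range is refused whole. The fingers move at their own pace and stop on an object; "newtons" is the grip in N (left out, the last holds). Time passes only in rows, so rows that do not move let the fingers close. It gives the time, the measured TCP pose, the force, the opening and the grip force at its end, in the units of the state.
- get_state(): the state, without advancing time (a new reading comes with each control period).
- capture(name): name is "scene" or "top" or "wrist"; returns a dict with "pixels" (400x640x3 uint8, blue, green, red), "mtx" (3x3 intrinsics, pixels), "world_from_camera" (4x4, takes a point from camera to world coordinates); the wrist camera has in their place "hand_eye" (4x4, takes a point from camera to tool coordinates, whose origin is the TCP and whose axes are the flange's). Camera axes: x right, y down, z forward; pixel columns grow to the right and rows downward; lengths in m; the calibration is good to about 2 mm. A picture is of the moment at which its call begins: read the wrist's pose just before it. There is no depth.
- close_job(): hands the job in; it is judged then, once.
Trained networks look in a picture, given as the dict that the camera call returned (one of the last four; its "shot" number tells which), for a name from the list of things; names that differ only in an ending like _2 or _b are one class to them, and where a whole thing is asked for, a point or a joint stands for the part that bears it (a point fixed in the world has none). Each returns a list of dicts, best first, with "confidence" (0 to 1); they miss things now and then, are a little off and sometimes report something else, mostly with a low value. They report only what shows in the picture. A call takes as long as a camera call.
- regions_of(picture, thing): "pixels" (400x640 bool, what is visible of it) and "pixel" ([column, row] in pixels, amid what is visible of it).
The state is a dict: "time_s": time; "joints": joint angles; "qd": joint speeds; "joint_torque": joint torques, N m; "tcp_pos": TCP position; "eef_rot": TCP orientation; "contact_force": force on the tool from outside, world axes, zero at the start; "moment": the same for the moment, N m; "gripper_width": finger opening in m; "gripper_force": force on a finger pad.
Only numpy, scipy, OpenCV 4.12 (cv2) and the standard library are available. Lean on these libraries where they do the work, as an engineer would, in place of code of your own. Each camera call takes 0.05 s, during which the arm holds its last target. There are 200 camera calls.

TASK

Stand the white red-capped bottle from the front of the worktop upright in the open bottle clamp, between the V-block and the black jaw, and let go of it. Then turn the clamp's four-spoked star wheel clockwise, pushing one spoke after another through the open front of its guard, until the jaw holds the bottle firmly: stop when the wheel feels about half as heavy again as it did running free, and never force it. Leave the bottle clamped and upright, and leave the other things where they are.

Things in the scene. Friction and masses are not known exactly. Their poses are not given: they have to be found in the camera images.
- bottle: White reagent bottle, red screw cap, loose, about 0.1 kg: straight cylinder of diameter 50, 81 high, then a cap of diameter 32 up to 90. It stands alone on the free worktop right of the clamp (its likes at the back are not meant). Origin: centre of its underside, z up. Grip the body 65 to 70 above the underside, so that the fingertips stay above the jaw.
- clamp: Grey bottle clamp, 360 mm along its y, fixed to the worktop at another place and yaw each time. Origin on the worktop, z up; -x is its front (robot side), +y runs from the bottle end to the wheel end. Base plate 12 high; the wheel axis is at x 0, y +70. The round gear housing under the spokes (radius 42 mm) is 38 high.
- wheel: Star wheel, vertical axis: steel hub of radius 20 (top at z 88) and four spokes, 10 thick, along its own +x, +y, -x, -y, with red 20 mm balls at radius 86. Origin on the axis at spoke height, z 72. Clockwise from above (front spokes move to the clamp's +y) closes the jaw, 9 mm per rad; gripping begins after 1.6 to 2.6 rad. It stays where it is left, also under load.
- jaw: Black flat moving jaw, 60 mm wide, stiffly sprung on a blue carriage; moved only by the wheel. Its face looks along the clamp's -y, z 14 to 52. Origin: centre of the face's lower edge; at the start at y -65 to -67 of the clamp, which leaves 15 to 23 mm of play for a bottle. A good grip on the bottle is 15 to 50 N; more would crack it.
- beaker: Glass beaker 47 mm wide, 60 mm high, bystander; origin at the centre of its underside.
- timer: Flat bench timer 52 x 68 x 16 mm, bystander in front of the clamp; origin at the centre of its underside.
- red_vial: Glass vial with a red cap, 21 mm wide, 54 mm high, bystander; origin at the centre of its underside.
- nest (a point): Point on the base plate (z 12 mm) where a bottle is to be stood, midway between V-block and jaw: x 0, y -100 of the clamp; axes as the clamp's. The aluminium V-block on its -y side opens to +y, 105 wide, top at z 52; it is bolted up to 3 mm nearer or further each time, so a bottle seated in it has its axis 7 to 13 mm to the -y side of this point. The jaw pushes it there.
- guard_gap (a point): Middle of the guard's opening: 108 mm from the wheel axis towards the clamp's -x, at spoke height (z 72). The guard (clear plate 95 to 99 high, yellow rim of radius 108, four steel posts) covers the wheel except for 90 degrees either side of this direction seen from the hub; a finger from above can push spokes only there.
- hub (a point): Top of the wheel's hub, on its axis, z 88 mm. Feel: running free the wheel resists with 0.5 N m (6 N at the balls). Once the bottle is gripped, each 10 N of grip adds 0.09 N m (1 N at the balls), and 0.1 rad adds some 15 N. So the proper grip feels about 1.5 times the free push. Judge it turning slowly (0.2 rad/s or less); a stopped push may relax. Never push the wheel with more than 22 N.

How it is judged (in metres and radians):
On the way, in this order (a step that is already met when the one before it is completed fails the run):
1. the bottle stands upright in the clamp between V-block and jaw, let go, not yet gripped (x of bottle in the frame of clamp between -0.02 and 0.02 m and y of bottle in the frame of clamp between -0.12 and -0.085 m and z of bottle in the frame of clamp below 0.016 m and angle between bottle's own z axis and vertical below 0.1 rad and contact force between the fingers and bottle below 0.1 N and contact force between bottle and jaw below 5 N), for 0.2 s.
2. the jaw grips the bottle with more than 15 N (contact force between bottle and jaw above 15 N), for 0.2 s.
At the end, for the whole second after the job is handed in: The bottle stands upright (within 0.1 rad) and still on the clamp's base, centred in the V-block within 10 mm, gripped by the jaw with 15 to 50 N after the robot has let go of everything (contact force between bottle and jaw between 15 and 50 N and x of bottle in the frame of clamp between -0.01 and 0.01 m and z of bottle in the frame of clamp below 0.018 m and angle between bottle's own z axis and vertical below 0.1 rad and linear speed of bottle below 0.02 m/s); the robot touches nothing.
It fails at once if the jaw grips the bottle with more than 50 N (contact force between bottle and jaw above 50 N).
It fails at once if the wheel is pushed with more than 22 N (contact force between the fingers and wheel above 22 N).
It fails at once if a bystander is moved by more than 30 mm (distance of any of beaker, timer, red_vial from where it was at the start of the episode above 0.03 m).
It also fails if it takes over 72 s, if anything falls off the work surface, if the arm or the gripper's body presses on something with over 40 N, if the wrist force passes 120 N, or if a joint passes its speed limit or range.

## Working session

There is one attempt and no reset: what is moved stays moved. The work goes in short steps, Python scripts to look and compute and a tool call to move; the robot and the scene stay as the last step left them, time stands still between calls to the robot, and variables do not carry over. Pictures are saved under pics/ and viewed, at most 10 in all, crops included, and the job is handed in when it is done.

Besides the shell and the picture viewer there is one more tool, called by a JSON object that holds its "op" and its "data". jog_arm: Moves the arm, as the interface text tells. Its arguments: {"type":"object","properties":{"moves":{"type":"array"},"newtons":{"type":"number"}},"required":["moves"]}

```bash
mkdir -p pics; ls; python3 - <<'E'
from plant import *
import cv2,numpy as np
s=get_state();print(s)
for n in ["scene","top"]:
    p=capture(n);cv2.imwrite(f"pics/{n}0.png",p["pixels"]);print(n,p["mtx"],p["world_from_camera"])
    for t in ["bottle","clamp","wheel","jaw","beaker","timer","red_vial","nest","hub"]:
        try:
            for r in regions_of(p,t)[:3]: print(t,round(r["confidence"],2),r["pixel"],r["pixels"].sum())
        except Exception as e: print(t,e)
E
```

```text
pics
{'time_s': 0.0, 'joints': array([-5.78050628e+01,  2.05920673e+01,  6.31030163e-01, -2.18461744e-02,
       -7.01336881e+01, -1.65079527e+01]), 'qd': array([ 0.05554251,  0.05587184,  0.04685622, -0.01232213,  0.02021109,
        0.00362957]), 'joint_torque': array([-8.37750595e-04, -5.82717562e+01,  2.93049717e+01,  6.99720427e+00,
        6.77498057e-03, -1.20564591e-04]), 'tcp_pos': array([ 0.18236285, -0.64937355,  0.22558927]), 'eef_rot': array([ 1.79903343e+02, -7.22902642e-03, -1.64320450e+02]), 'contact_force': array([-0.49379545, -0.86634524, -0.87195481]), 'moment': array([-0.00202264, -0.06062296,  0.0210315 ]), 'gripper_force': 0.0, 'gripper_width': 0.08757627345037537}
scene [[397.22304316   0.         321.5651353 ]
 [  0.         397.22304316 200.93109731]
 [  0.           0.           1.        ]] [[-0.86289622 -0.2394122   0.44507518 -0.08340952]
 [-0.50533445  0.42071118 -0.75341834  0.94954206]
 [-0.00687056 -0.87503366 -0.48401332  0.72601692]
 [ 0.          0.          0.          1.        ]]
bottle 0.86 [374.7, 181.0] 275
clamp 0.65 [303.2, 228.2] 3680
wheel 0.25 [304.3, 228.8] 3643
beaker 0.74 [403.6, 173.9] 184
timer 0.69 [359.3, 224.1] 222
red_vial 0.71 [247.3, 299.2] 114
nest 0.82 [301.2, 232.5] 3778
hub 0.56 [308.4, 224.3] 278
top [[390.58120959   0.         325.4146909 ]
 [  0.         390.58120959 198.13177076]
 [  0.           0.           1.        ]] [[-0.07933002 -0.9733785   0.2150373   0.17948763]
 [-0.99684147  0.07826647 -0.01346997 -0.01811936]
 [-0.00371883 -0.21542667 -0.97651294  1.40259091]
 [ 0.          0.          0.          1.        ]]
clamp 0.81 [300.3, 189.4] 4345
wheel 0.84 [292.0, 197.8] 228
jaw 0.37 [323.9, 182.9] 43
beaker 0.71 [457.7, 214.7] 204
timer 0.85 [342.4, 223.7] 268
timer 0.48 [295.9, 191.6] 381
red_vial 0.61 [206.0, 218.5] 58
nest 0.94 [296.2, 190.0] 4336
hub 0.67 [294.7, 192.3] 220
hub 0.28 [298.6, 190.6] 4387
```

```bash
python3 - <<'E'
import cv2,numpy as np
a=cv2.imread("pics/top0.png")[120:270,200:500];cv2.imwrite("pics/t1.png",cv2.resize(a,(800,400),interpolation=cv2.INTER_CUBIC))
a=cv2.imread("pics/scene0.png")[120:330,200:480];cv2.imwrite("pics/s1.png",cv2.resize(a,(800,600),interpolation=cv2.INTER_CUBIC))
E
```

```text
(no output)
```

View pics/t1.png

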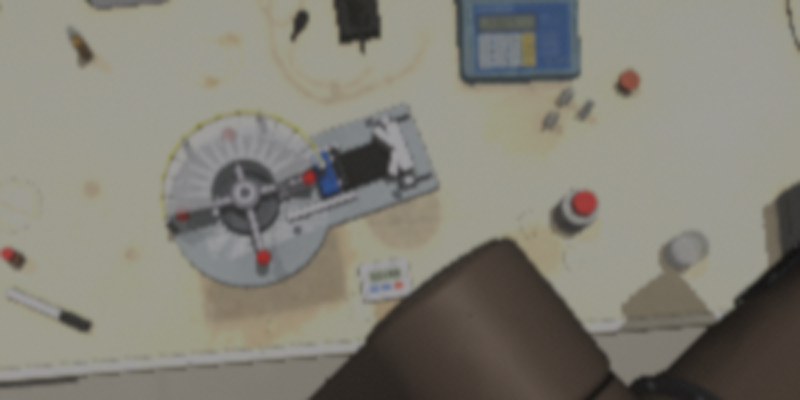

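View pics/s1.png

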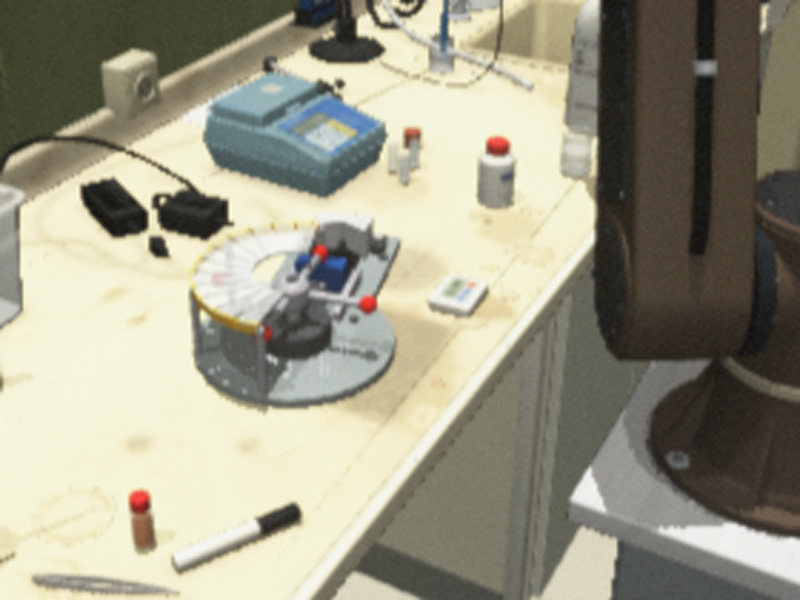

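The top view shows the hub at px (291,192), balls at (316,186), (299,216), (268,201) and (286,170), and the bottle cap at (419,196). The clamp's bottle end points right and the timer sits at (345,225).

```bash
cat > h.py <<'E'
import numpy as np,cv2
from plant import *
T=dict(top=(np.array([[390.58120959,0,325.4146909],[0,390.58120959,198.13177076],[0,0,1]]),np.array([[-0.07933002,-0.9733785,0.2150373,0.17948763],[-0.99684147,0.07826647,-0.01346997,-0.01811936],[-0.00371883,-0.21542667,-0.97651294,1.40259091]])),
scene=(np.array([[397.22304316,0,321.5651353],[0,397.22304316,200.93109731],[0,0,1]]),np.array([[-0.86289622,-0.2394122,0.44507518,-0.08340952],[-0.50533445,0.42071118,-0.75341834,0.94954206],[-0.00687056,-0.87503366,-0.48401332,0.72601692]])))
def onplane(K,M,px,z):
    d=M[:3,:3]@np.linalg.solve(K,[px[0],px[1],1]);o=M[:3,3];return (o+d*(z-o[2])/d[2])
def proj(K,M,P):
    c=M[:3,:3].T@(np.array(P)-M[:3,3]);q=K@c;return q[:2]/q[2]
E
python3 - <<'E'
from h import *
t=lambda u,v,z:onplane(*T["top"],(200+u/800*300,120+v/400*150),z)
s=lambda u,v,z:onplane(*T["scene"],(200+u/800*280,120+v/600*210),z)
print("hub",t(243,192,.088),s(296,283,.088))
h=t(243,192,.088)
for b in [(310,177),(263,257),(182,216),(229,133)]:
    p=t(*b,.072)-h;print(b,p,np.hypot(*p[:2]),np.degrees(np.arctan2(p[1],p[0])))
print("balls scene",s(320,252,.072),s(368,303,.072))
for b in [(408,103),(438,187)]: print("corner",t(*b,.012))
m=(t(408,103,.012)+t(438,187,.012))/2-h;print("axis -y",m,np.degrees(np.arctan2(m[1],m[0]))+90)
print("bottle",t(584,203,.09),s(497,140,.09))
print("timer",t(385,280,.016),"beaker",t(687,247,.06),"vial",t(9,254,.054))
E
```

```text
hub [0.50013791 0.08027921 0.088     ] [0.49315253 0.08274657 0.088     ]
(310, 177) [ 0.01709077 -0.08802169 -0.016     ] 0.08966555443853506 -79.0118616214793
(263, 257) [-0.08454834 -0.01940067 -0.016     ] 0.08674564490178636 -167.07649181637422
(182, 216) [-0.02187849  0.0826348  -0.016     ] 0.08548203375563551 104.82944026826863
(229, 133) [ 0.08589952  0.0148875  -0.016     ] 0.08718007067302387 9.832429082759269
balls scene [ 0.52038093 -0.01023569  0.072     ] [0.41875964 0.05724736 0.072     ]
corner [ 0.62781871 -0.15177793  0.012     ]
corner [ 0.50423711 -0.18140665  0.012     ]
axis -y [ 0.06589   -0.2468715 -0.076    ] 14.943897989028201
bottle [ 0.44976483 -0.35789162  0.09      ] [ 0.45433836 -0.360418    0.09      ]
timer [ 0.38118366 -0.09709948  0.016     ] beaker [ 0.38659733 -0.49207805  0.06      ] vial [0.44948674 0.39466375 0.054     ]
```

{"op": "jog_arm", "data": {"moves": [[[-4.2, 2.6, 0], 0, 8.76], [[-4.2, 2.6, 0], 0, 8.76], [[-4.2, 2.6, 0], 0, 8.76], [[-4.2, 2.6, 0], 0, 8.76], [[-4.2, 2.6, 0], 0, 8.76], [[-4.2, 2.6, 0], 0, 8.76], [[-4.2, 2.6, 0], 0, 8.76], [[-4.2, 2.6, 0], 0, 8.76]]}}

```text
time_s: 2.0
tcp_pos: [0.4507, -0.3574, 0.2269]
eef_rot: [-180.0, 0.0, -164.3]
contact_force: [0.6, -1.1, 0.8]
gripper_width: 0.0879
gripper_force: 0.0
```

{"op": "jog_arm", "data": {"moves": [[[0, 0, 0], -10, 8.76], [[0, 0, 0], -10, 8.76], [[0, 0, 0], -10, 8.76], [[0, 0, 0], -10, 8.76], [[0, 0, 0], -10, 8.76], [[0, 0, 0], -10, 8.76], [[0, 0, 0], -10, 8.76], [[0, 0, 0], -10, 8.76], [[0, 0, 0], -9.5, 8.76], [[0, 0, 0], 0, 8.76]]}}

```text
time_s: 3.25
tcp_pos: [0.4498, -0.3587, 0.2267]
eef_rot: [-180.0, -0.0, -74.9]
contact_force: [-1.4, -0.9, 0.0]
gripper_width: 0.0877
gripper_force: 0.0
```

```bash
cat >> h.py <<'E'
from scipy.spatial.transform import Rotation as Ro
def wrist():
    s=get_state();p=capture("wrist")
    M=np.eye(4);M[:3,:3]=Ro.from_euler("xyz",s["eef_rot"],degrees=True).as_matrix();M[:3,3]=s["tcp_pos"]
    return s,p,p["mtx"],M@p["hand_eye"]
E
python3 - <<'E'
from h import *
s,p,K,M=wrist();print(s["time_s"],s["tcp_pos"],s["eef_rot"],s["joints"]);print(p["hand_eye"])
cv2.imwrite("pics/w1.png",p["pixels"])
for r in regions_of(p,"bottle"): print(r["confidence"],r["pixel"],r["pixels"].sum())
q=capture("top");cv2.imwrite("pics/t2.png",q["pixels"])
E
```

```text
3.25 [ 0.44976412 -0.35873247  0.2266715 ] [-1.79988838e+02 -6.80089517e-03 -7.48777361e+01] [-1.91018280e+01  1.12030410e+01 -1.22109618e+01 -7.13212715e-04
 -6.65729432e+01  3.42243761e+01]
[[ 4.30471627e-04 -9.65335800e-01 -2.61010742e-01  6.97262207e-02]
 [ 9.99999872e-01  3.46209805e-04  3.68808013e-04  1.39163778e-03]
 [-2.65659100e-04 -2.61010867e-01  9.65335826e-01 -1.56973338e-01]
 [ 0.00000000e+00  0.00000000e+00  0.00000000e+00  1.00000000e+00]]
0.84 [319.2, 170.3] 2416
```

View pics/w1.png

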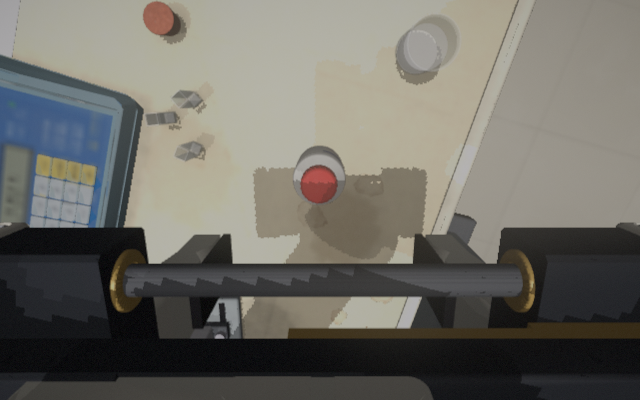

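The wrist view shows the bottle's cap at (319,184), centred between the fingers, with nothing close to it.

```bash
python3 - <<'E'
from h import *
s=get_state();p=capture("wrist");K=p["mtx"]
M=np.eye(4);M[:3,:3]=Ro.from_euler("xyz",s["eef_rot"],degrees=True).as_matrix();M[:3,3]=s["tcp_pos"];M=M@p["hand_eye"]
im=cv2.cvtColor(p["pixels"],cv2.COLOR_BGR2HSV)
m=((im[...,0]<8)|(im[...,0]>172))&(im[...,1]>150)&(im[...,2]>80);m[:140]=0;m[220:]=0
y,x=np.nonzero(m);print(x.min(),x.max(),y.min(),y.max())
# fit via silhouette of cap cylinder: compare bbox centre of projected cap top+bottom
from scipy.optimize import least_squares
a=np.linspace(0,2*np.pi,60)
def bb(q):
    P=np.array([proj(K,M,(q[0]+.016*np.cos(t),q[1]+.016*np.sin(t),z)) for t in a for z in(.081,.09)])
    return np.r_[P.min(0),P.max(0)]
r=least_squares(lambda q:bb(q)-np.array([x.min(),y.min(),x.max()+1,y.max()+1]),[.45,-.359]);print(r.x,r.fun)
d=np.r_[r.x,.048]-s["tcp_pos"];print("tool delta cm",100*M_@d if 0 else 100*Ro.from_euler("xyz",s["eef_rot"],degrees=True).as_matrix().T@d)
E
```

```text
Traceback (most recent call last):
ValueError: zero-size array to reduction operation minimum which has no identity
```

```bash
python3 - <<'E'
from h import *
s,p,K,M=wrist();print(p["pixels"][184,319],p["pixels"].shape)
b=p["pixels"].astype(int);m=(b[...,2]-b[...,1]>60);m[:140]=0;m[220:]=0;m[:,:260]=0;m[:,380:]=0
y,x=np.nonzero(m);print(x.min(),x.max(),y.min(),y.max())
from scipy.optimize import least_squares
a=np.linspace(0,2*np.pi,60)
def bb(q):
    P=np.array([proj(K,M,(q[0]+.016*np.cos(t),q[1]+.016*np.sin(t),z)) for t in a for z in(.081,.09)])
    return np.r_[P.min(0),P.max(0)]
r=least_squares(lambda q:bb(q)-np.array([x.min(),y.min(),x.max()+1,y.max()+1]),[.45,-.359],x_scale=.01,diff_step=1e-4);print(r.x,r.fun)
d=np.r_[r.x,.048]-s["tcp_pos"];print("tool delta cm",100*Ro.from_euler("xyz",s["eef_rot"],degrees=True).as_matrix().T@d)
E
```

```text
[ 63  70 140] (400, 640, 3)
301 335 168 202
[ 0.4514469  -0.35855329] [-1.21008857 -1.60919921  1.21094285  1.69026772]
tool delta cm [ 0.02789744 -0.16956684 17.8601074 ]
```

{"op": "jog_arm", "data": {"moves": [[[0, -0.17, 4], 0, 8.76], [[0, 0, 4], 0, 8.76], [[0, 0, 4], 0, 8.76], [[0, 0, 3], 0, 8.76], [[0, 0, 2], 0, 8.76], [[0, 0, 0.85], 0, 8.76], [[0, 0, 0], 0, 4.5], [[0, 0, 0], 0, 4.5], [[0, 0, 0], 0, 4.5], [[0, 0, 0], 0, 4.5], [[0, 0, 0], 0, 4.5], [[0, 0, 0], 0, 4.5]], "newtons": 15}}

```text
time_s: 5.0
tcp_pos: [0.4518, -0.3585, 0.0486]
eef_rot: [-180.0, -0.0, -74.8]
contact_force: [-0.2, 1.1, 4.5]
gripper_width: 0.0498
gripper_force: 15.0
```

{"op": "jog_arm", "data": {"moves": [[[0, 0, -2], 0, 4.5], [[0, 0, -5], 0, 4.5], [[0, 0, -5], 0, 4.5], [[-2.3, -1, -5], 0, 4.5], [[-4, -1.9, -3], 0, 4.5], [[-5, -2.3, 0], 0, 4.5], [[-5, -2.3, 0], 0, 4.5], [[-5, -2.3, 0], 0, 4.5], [[-5, -2.3, 0], 0, 4.5], [[-4, -1.9, 0], 0, 4.5], [[-3, -1.4, 0], 0, 4.5], [[-1, -0.4, 0], 0, 4.5]]}}

```text
time_s: 6.5
tcp_pos: [0.5137, 0.0157, 0.2475]
eef_rot: [179.9, 0.0, -74.7]
contact_force: [0.8, -1.3, -1.6]
gripper_width: 0.0499
gripper_force: 15.0
```

{"op": "jog_arm", "data": {"moves": [[[0, 0, 0], 0, 4.5], [[0, 0, 0], 0, 4.5]]}}

```text
time_s: 6.75
tcp_pos: [0.5137, 0.0133, 0.2479]
eef_rot: [180.0, -0.0, -74.9]
contact_force: [0.6, 0.3, -0.7]
gripper_width: 0.0501
gripper_force: 15.0
```

```bash
python3 - <<'E'
from h import *
s,p,K,M=wrist();print(s["tcp_pos"],s["eef_rot"]);cv2.imwrite("pics/w2.png",p["pixels"]);np.savez("w2.npz",K=K,M=M)
for n in ["clamp","jaw","hub","bottle"]:
  for r in regions_of(p,n)[:2]: print(n,r["confidence"],r["pixel"],r["pixels"].sum())
im=p["pixels"].copy()
hub=np.array([.4975,.081,0]);a=np.radians(15)
for yw,c in((15,(0,255,0)),):
  a=np.radians(yw);X=np.array([np.cos(a),np.sin(a),0]);Y=np.array([-np.sin(a),np.cos(a),0]);O=hub-.07*Y
  def P(x,y,z): return tuple(int(v) for v in proj(K,M,O+x*X+y*Y+[0,0,z]))
  cv2.drawMarker(im,P(0,-.1,.012),c,0,8)
  cv2.line(im,P(-.0525,-.066,.052),P(.0525,-.066,.052),c,1); 
  for x in(-.0525,.0525): cv2.line(im,P(x,-.18,.012),P(x,-.06,.012),c,1)
cv2.imwrite("pics/w2o.png",im)
E
```

```text
[0.5136709  0.01328226 0.24788511] [ 1.79967300e+02 -3.19524531e-03 -7.48525560e+01]
clamp 0.86 [307.9, 142.4] 27220
jaw 0.77 [320.2, 108.8] 613
hub 0.73 [322.1, 162.1] 379
bottle 0.63 [323.1, 232.9] 9078
```

View pics/w2o.png

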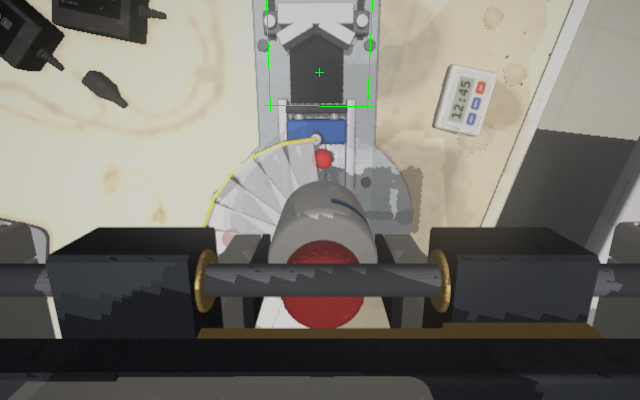

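The overlay fits: the plate runs straight up the picture, with its edges at columns 253 and 378. The jaw bar is at row ~105, columns 286–346, the V apex at about (316,28), and the ball at (323,159).

```bash
python3 - <<'E'
from h import *
d=np.load("w2.npz");K,M=d["K"],d["M"]
f=lambda u,v,z:onplane(K,M,(u,v),z)
a=np.radians(15.1);X=np.array([np.cos(a),np.sin(a),0]);Y=np.array([-np.sin(a),np.cos(a),0]);hub=np.array([.4975,.081,0])
for n,q in dict(pl=(255,100,.012),pr=(378,100,.012),pl2=(253,30,.012),pr2=(378,30,.012),jawL=(286,104,.052),jawR=(346,104,.052),apex=(316,28,.052),Vl=(277,44,.052),Vr=(355,44,.052),ball=(323,159,.072)).items():
    w=f(*q)-hub; print(n,np.round(f(*q),4),"clamp x %.1f y %.1f"%(1e3*w@X,1e3*(w@Y)+70), "ang",np.degrees(np.arctan2(w[1],w[0])))
im=cv2.imread("pics/w2.png")[0:180,220:410];cv2.imwrite("pics/w2c.png",cv2.resize(im,(630,600),interpolation=cv2.INTER_CUBIC))
E
```

```text
pl [ 0.6007 -0.0382  0.012 ] clamp x 68.6 y -71.9 ang -49.11273237918148
pr [ 0.4732 -0.0727  0.012 ] clamp x -63.5 y -72.1 ang -98.96704204198743
pl2 [ 0.6174 -0.1051  0.012 ] clamp x 67.3 y -140.9 ang -57.207102095870354
pr2 [ 0.494  -0.1385  0.012 ] clamp x -60.5 y -141.0 ang -90.90236736135307
jawL [ 0.5638 -0.044   0.052 ] clamp x 31.5 y -68.0 ang -62.05172268130003
jawR [ 0.5078 -0.0592  0.052 ] clamp x -26.5 y -68.0 ang -85.78493662503372
apex [ 0.5532 -0.1167  0.052 ] clamp x 2.2 y -135.3 ang -74.27577326792324
Vl [ 0.5845 -0.0941  0.052 ] clamp x 38.4 y -121.7 ang -63.56265667275806
Vr [ 0.5148 -0.113   0.052 ] clamp x -33.9 y -121.8 ang -84.91628584698174
ball [ 0.5161 -0.0047  0.072 ] clamp x -4.3 y -17.6 ang -77.73425270939879
```

View pics/w2c.png

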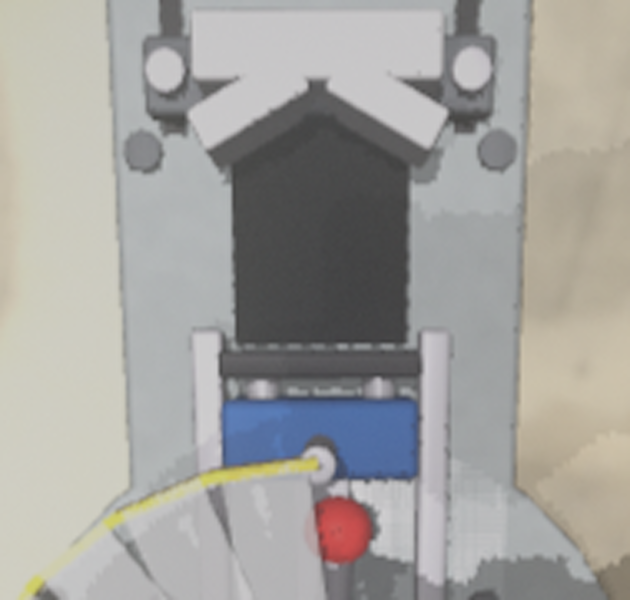

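{"op": "jog_arm", "data": {"moves": [[[3.26, -0.42, 0], 0, 4.5], [[4, 0, 0], 0, 4.5], [[3, 0, 0], 0, 4.5], [[0, 0, 4], 0, 4.5], [[0, 0, 4], 0, 4.5], [[0, 0, 4], 0, 4.5], [[0, 0, 3], 0, 4.5], [[0, 0, 1.5], 0, 4.5], [[0, 0, 1], 0, 4.5], [[0, 0, 0.5], 0, 4.5], [[0, 0, 0.3], 0, 4.5], [[0, 0, 0.2], 0, 4.5]]}}

```text
time_s: 8.5
tcp_pos: [0.5454, -0.0837, 0.0636]
eef_rot: [-179.9, -0.0, -74.8]
contact_force: [-0.1, 0.1, -1.3]
gripper_width: 0.0498
gripper_force: 15.0
```

{"op": "jog_arm", "data": {"moves": [[[0, 0, 0], 0, 4.5], [[0, 0, 0], 0, 4.5]]}}

```text
time_s: 8.75
tcp_pos: [0.5451, -0.0838, 0.0634]
eef_rot: [-180.0, -0.0, -74.8]
contact_force: [-0.5, -1.0, -1.0]
gripper_width: 0.0498
gripper_force: 15.0
```

{"op": "jog_arm", "data": {"moves": [[[0, 0, 0.15], 0, 4.5], [[0, 0, 0.1], 0, 4.5], [[0, 0, 0], 0, 4.5], [[0, 0, 0], 0, 7.6], [[0, 0, 0], 0, 7.6], [[0, 0, 0], 0, 7.6], [[0, 0, 0], 0, 7.6], [[0, 0, 0], 0, 7.6]]}}

```text
time_s: 9.75
tcp_pos: [0.5449, -0.0838, 0.0606]
eef_rot: [180.0, -0.0, -74.8]
contact_force: [0.1, 0.2, -0.4]
gripper_width: 0.076
gripper_force: 0.0
```

{"op": "jog_arm", "data": {"moves": [[[0, 0, -2], 0, 7.6], [[0, 0, -4], 0, 7.6], [[0, 0, -5], 0, 7.6], [[0, 0, -5], 0, 7.6], [[-4, 0, -2], 0, 7.6], [[-5, 0, 0], 0, 7.6], [[-1, 0, 0], 0, 4], [[0, 0, 0], 0, 0], [[0, 0, 0], 0, 0]]}}

```text
time_s: 10.88
tcp_pos: [0.5188, 0.0121, 0.2403]
eef_rot: [180.0, -0.0, -74.8]
contact_force: [-0.0, -0.1, -0.3]
gripper_width: 0.0512
gripper_force: 0.0
```

```bash
python3 - <<'E'
from h import *
s,p,K,M=wrist();print(s["time_s"],s["tcp_pos"],s["eef_rot"],s["joints"],s["gripper_width"]);cv2.imwrite("pics/w3.png",p["pixels"]);np.savez("w3.npz",K=K,M=M)
E
```

```text
10.875 [0.51883786 0.01205435 0.24029676] [ 1.79966047e+02 -1.29178050e-02 -7.48354290e+01] [ 2.30265850e+01  5.24783540e+00 -1.75408628e+01  8.84000498e-03
 -6.72467026e+01 -7.86543931e+00] 0.05121231487189595
```

View pics/w3.png

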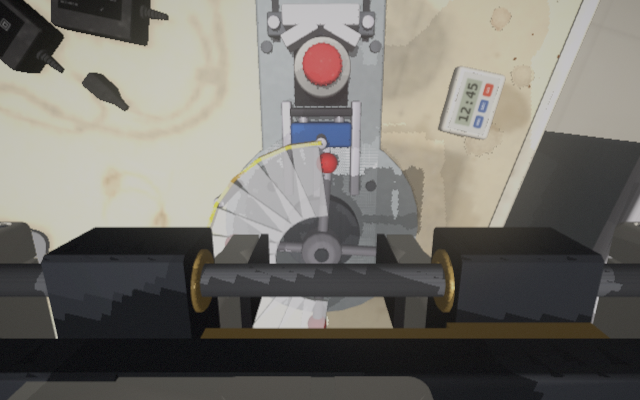

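Bottle stands in the clamp, cap at (322,64), clear of jaw and V-block; the hub is at (321,254), a ball at (329,163).

```bash
cat >> h.py <<'E'
def plan(hub,phi,r,d,z,s=None):
    s=s or get_state();R=Ro.from_euler("xyz",s["eef_rot"],degrees=True).as_matrix();p=np.radians(phi)
    tgt=np.r_[hub[0]+r*np.cos(p)-d*np.sin(p),hub[1]+r*np.sin(p)+d*np.cos(p),z]
    dy=(phi+180-s["eef_rot"][2]+180)%360-180
    return tgt,100*R.T@(tgt-s["tcp_pos"]),-dy
def rel(hub,phi):
    s=get_state();v=(s["tcp_pos"]-np.r_[hub,0]);p=np.radians(phi);er=np.array([np.cos(p),np.sin(p),0]);t=np.array([np.sin(p),-np.cos(p),0])
    return v@er,-(v@t)
E
python3 - <<'E'
from h import *
d=np.load("w3.npz");K,M=d["K"],d["M"]
h=onplane(K,M,(321,254),.088);b=onplane(K,M,(329,163),.072);v=b-h
print(h,b,np.hypot(*v[:2]),np.degrees(np.arctan2(v[1],v[0])))
c=onplane(K,M,(322,64),.102);print("bottle",c)
hub=np.array([.5002,.080]);a=np.radians(15.1);w=c[:2]-hub;print("clamp",w@[np.cos(a),np.sin(a)],w@[-np.sin(a),np.cos(a)]+.07)
v=b[:2]-hub;print(np.degrees(np.arctan2(v[1],v[0])))
print(plan(hub,-168,.062,.036,.2))
E
```

```text
[0.50036035 0.07852069 0.088     ] [ 0.51527314 -0.00496102  0.072     ] 0.08480322951313854 -79.87177561477482
bottle [ 0.54344496 -0.08389966  0.102     ]
clamp -0.0009447719240779257 -0.09950614730597604
-79.93969469887834
(array([0.44703967, 0.03189616, 0.2       ]), array([-3.80698278,  6.40770639,  4.02908185]), np.float64(-86.86764175016123))
```

{"op": "jog_arm", "data": {"moves": [[[0, 0, 0], -9.7, 0], [[0, 0, 0], -9.7, 0], [[0, 0, 0], -9.7, 0], [[0, 0, 0], -9.7, 0], [[0, 0, 0], -9.7, 0], [[0, 0, 0], -9.7, 0], [[0, 0, 0], -9.7, 0], [[0, 0, 0], -9.7, 0], [[0, 0, 0], -9.2, 0], [[-3.3, -1.7, 2], 0, 0], [[-3.3, -1.7, 4], 0, 0], [[0, 0, 3], 0, 0]]}}

```text
time_s: 12.42
tcp_pos: [0.445, 0.0314, 0.1494]
eef_rot: [-180.0, 0.0, 12.0]
contact_force: [1.8, 0.4, 0.9]
gripper_width: 0.0004
gripper_force: 0.0
```

```bash
python3 - <<'E'
from h import *
s=get_state();print(s["time_s"],s["tcp_pos"],s["eef_rot"],s["joints"],s["gripper_width"],s["contact_force"])
print(plan([.5002,.0797],-168.5,.062,.036,.062))
p=capture("top");im=p["pixels"][120:270,230:380];cv2.imwrite("pics/t3.png",cv2.resize(im,(600,600),interpolation=cv2.INTER_CUBIC))
E
```

```text
12.425 [0.4449777  0.03135831 0.14944906] [-1.79978259e+02  3.08697415e-02  1.19531625e+01] [ 2.94683128e+01  2.64492805e+00 -3.33048923e+01 -3.70765322e-02
 -5.40730808e+01  7.25066046e+01] 0.0004212320196705477 [1.75916453 0.35418308 0.91047477]
(array([0.44662191, 0.0320619 , 0.062     ]), array([ 0.18013955, -0.03146159,  8.74482244]), np.float64(0.453162460889871))
```

View pics/t3.png

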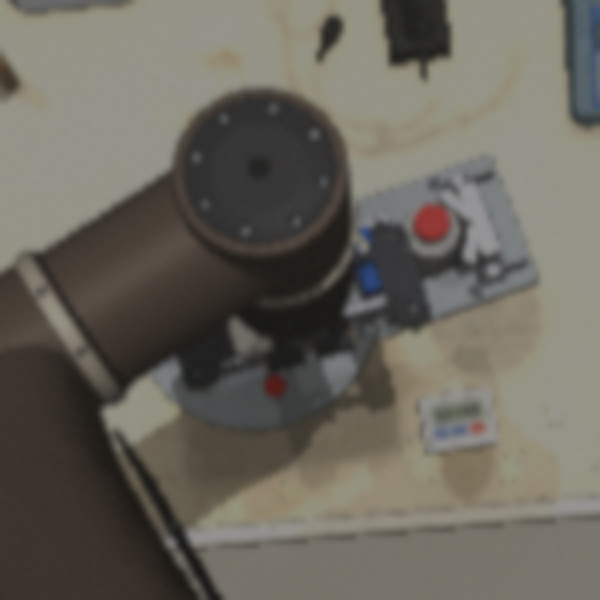

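{"op": "jog_arm", "data": {"moves": [[[0.18, 0, 3], 0.4, 0], [[0, 0, 3], 0, 0], [[0, 0, 1.7], 0, 0], [[0, 0, 0.7], 0, 0], [[0, 0, 0.3], 0, 0], [[0, 0, 0], 0, 0]]}}

```text
time_s: 13.22
tcp_pos: [0.4493, 0.0326, 0.0641]
eef_rot: [-180.0, -0.0, 11.6]
contact_force: [0.1, 0.9, -0.0]
gripper_width: 0.0003
gripper_force: 0.0
```

{"op": "jog_arm", "data": {"moves": [[[0, -0.2, 0], 0, 0], [[0, -0.2, 0], 0, 0], [[0, 0, 0], 0, 0]]}}

```text
time_s: 13.6
tcp_pos: [0.4482, 0.0368, 0.0638]
eef_rot: [-180.0, -0.0, 11.6]
contact_force: [0.3, 0.4, -0.2]
gripper_width: 0.0005
gripper_force: 0.0
```

{"op": "jog_arm", "data": {"moves": [[[0, -0.15, 0], 0, 0], [[0, -0.15, 0], 0, 0], [[0, -0.15, 0], 0, 0]]}}

```text
time_s: 13.98
tcp_pos: [0.4471, 0.0411, 0.0636]
eef_rot: [180.0, 0.0, 11.6]
contact_force: [-0.1, 0.1, -1.6]
gripper_width: 0.0001
gripper_force: 0.0
```

{"op": "jog_arm", "data": {"moves": [[[0, -0.15, 0], 0, 0], [[0, -0.15, 0], 0, 0], [[0, -0.15, 0], 0, 0]]}}

```text
time_s: 14.35
tcp_pos: [0.4462, 0.0455, 0.0635]
eef_rot: [180.0, 0.0, 11.6]
contact_force: [0.7, 0.2, -0.6]
gripper_width: 0.0002
gripper_force: 0.0
```

{"op": "jog_arm", "data": {"moves": [[[0, -0.15, 0], 0, 0], [[0, -0.15, 0], 0, 0], [[0, -0.15, 0], 0, 0]]}}

```text
time_s: 14.72
tcp_pos: [0.4453, 0.0488, 0.0636]
eef_rot: [179.9, 0.0, 11.6]
contact_force: [4.5, -9.0, 0.1]
gripper_width: 0.0007
gripper_force: 4.5
```

{"op": "jog_arm", "data": {"moves": [[[0, -0.15, 0], 0, 0], [[0, -0.15, 0], 0, 0], [[0, -0.15, 0], 0, 0]]}}

```text
time_s: 15.1
tcp_pos: [0.4442, 0.0529, 0.0636]
eef_rot: [179.9, 0.1, 11.6]
contact_force: [3.4, -8.6, 0.3]
gripper_width: 0.0006
gripper_force: 4.7
```

```bash
python3 - <<'E'
from h import *
s=get_state();print(s["contact_force"],s["moment"],s["eef_rot"],rel([.5002,.0797],-168.5))
p=capture("top");im=p["pixels"][185:245,250:350];cv2.imwrite("pics/t4.png",cv2.resize(im,(800,480),interpolation=cv2.INTER_CUBIC))
E
```

```text
[ 3.38109141 -8.60499984  0.30085383] [-3.46528056 -1.17831515 -0.10018461] [1.79893863e+02 6.50502253e-02 1.15879210e+01] (np.float64(0.06016892473714558), np.float64(0.01508602557023317))
```

{"op": "jog_arm", "data": {"moves": [[[-0.03, -0.15, 0], 1.9, 0], [[-0.07, -0.32, 0], 3.5, 0], [[-0.07, -0.32, 0], 3.5, 0]]}}

```text
time_s: 15.52
tcp_pos: [0.4409, 0.0602, 0.0635]
eef_rot: [179.9, 0.1, 2.6]
contact_force: [1.7, -9.2, 2.1]
gripper_width: 0.0003
gripper_force: 4.7
```

{"op": "jog_arm", "data": {"moves": [[[-0.07, -0.32, 0], 3.5, 0], [[-0.07, -0.32, 0], 3.5, 0], [[-0.07, -0.32, 0], 3.5, 0], [[-0.07, -0.32, 0], 3.5, 0]]}}

```text
time_s: 16.02
tcp_pos: [0.4377, 0.0727, 0.0634]
eef_rot: [179.8, 0.1, -11.5]
contact_force: [-1.9, -9.2, 6.0]
gripper_width: 0.0004
gripper_force: 4.6
```

```bash
python3 - <<'E'
from h import *
s=get_state();print(s["time_s"],s["tcp_pos"],s["contact_force"],s["moment"],s["eef_rot"],rel([.5002,.0797],s["eef_rot"][2]+180))
E
```

```text
16.025 [0.43768387 0.072651   0.06335628] [-1.88545443 -9.17170664  5.99656672] [-3.22639726  1.00967452 -0.07728995] [ 1.79781066e+02  1.48457451e-01 -1.14535897e+01] (np.float64(0.059871432024249695), np.float64(0.019322710245429503))
```

{"op": "jog_arm", "data": {"moves": [[[-0.09, -0.32, -0.05], 3, 0], [[-0.09, -0.32, -0.05], 3, 0], [[-0.09, -0.32, 0], 3, 0], [[-0.09, -0.32, 0], 3, 0], [[-0.09, -0.32, 0], 3, 0], [[-0.09, -0.32, 0], 3, 0], [[-0.09, -0.32, 0], 3, 0]]}}

```text
time_s: 16.9
tcp_pos: [0.4387, 0.0952, 0.0636]
eef_rot: [179.6, 0.1, -32.5]
contact_force: [-2.1, -8.8, 0.2]
gripper_width: 0.0002
gripper_force: 4.1
```

{"op": "jog_arm", "data": {"moves": [[[-0.09, -0.32, 0], 3, 0], [[-0.09, -0.32, 0], 3, 0], [[-0.09, -0.32, 0], 3, 0], [[-0.09, -0.32, 0], 3, 0], [[-0.09, -0.32, 0], 3, 0], [[-0.09, -0.32, 0], 3, 0]]}}

```text
time_s: 17.65
tcp_pos: [0.4463, 0.1135, 0.0636]
eef_rot: [179.6, 0.0, -50.5]
contact_force: [-6.7, -4.6, 4.1]
gripper_width: 0.0004
gripper_force: 4.1
```

```bash
python3 - <<'E'
from h import *
s=get_state();print(s["time_s"],s["tcp_pos"],s["contact_force"],s["moment"],s["eef_rot"],rel([.5002,.0797],s["eef_rot"][2]+180))
E
```

```text
17.65 [0.44633986 0.11350306 0.06359843] [-6.70301917 -4.61266908  4.14843288] [-1.78972683  2.57094455  0.05110831] [ 1.79609283e+02  3.58964604e-02 -5.04750669e+01] (np.float64(0.06035125501048019), np.float64(0.020032159457444527))
```

{"op": "jog_arm", "data": {"moves": [[[-0.09, -0.32, 0], 3, 0], [[-0.09, -0.32, 0], 3, 0], [[-0.09, -0.32, 0], 3, 0], [[0, 0, 0], 0, 0]]}}

```text
time_s: 18.15
tcp_pos: [0.4527, 0.122, 0.0636]
eef_rot: [179.7, -0.0, -59.4]
contact_force: [-6.7, -1.6, 2.1]
gripper_width: 0.0006
gripper_force: 3.4
```

{"op": "jog_arm", "data": {"moves": [[[0, 0.5, 0], 0, 0], [[0, 0.8, -1], 0, 0], [[0, 0, -4], 0, 0], [[0, 0, -4], 0, 0]]}}

```text
time_s: 18.65
tcp_pos: [0.444, 0.1169, 0.1564]
eef_rot: [-180.0, -0.0, -59.3]
contact_force: [0.4, -0.5, -0.4]
gripper_width: 0.0009
gripper_force: 0.0
```

{"op": "jog_arm", "data": {"moves": [[[0.57, 0.95, 0], -9, 0], [[0.57, 0.95, 0], -9, 0], [[0.57, 0.95, 0], -9, 0], [[0.57, 0.95, 0], -9, 0], [[0.57, 0.95, 0], -9, 0], [[0.57, 0.95, 0], -9, 0], [[0.57, 0.95, 0], -9, 0], [[0.57, 0.95, 0], -9, 0], [[0.57, 0.95, 0], -9, 0], [[0.57, 0.95, 0], -9, 0], [[0, 0, 0], 0, 0]]}}

```text
time_s: 20.02
tcp_pos: [0.4655, 0.0193, 0.1552]
eef_rot: [180.0, -0.1, 30.6]
contact_force: [-0.6, -0.6, -0.2]
gripper_width: 0.0004
gripper_force: 0.0
```

```bash
python3 - <<'E'
from h import *
s=get_state();print(s["time_s"],s["tcp_pos"],s["contact_force"],s["moment"],s["eef_rot"],s["joints"],rel([.5002,.0797],-149.5))
print(plan([.5002,.0797],-149.5,.060,.030,.064))
p=capture("top");im=p["pixels"][150:250,240:400];cv2.imwrite("pics/t5.png",cv2.resize(im,(800,500),interpolation=cv2.INTER_CUBIC))
E
```

```text
20.025 [0.46552866 0.01925272 0.15523247] [-0.56001959 -0.58590949 -0.1876174 ] [-0.16126191  0.14495138 -0.01090933] [ 1.79988380e+02 -6.61390711e-02  3.05832861e+01] [ 2.66832346e+01  4.20528657e+00 -3.07375289e+01  8.66241460e-03
 -5.49904085e+01  9.38950791e+01] (np.float64(0.06055315091294214), np.float64(0.034486106564988954))
(array([0.4637284 , 0.02339882, 0.064     ]), array([ 0.04543573, -0.45038011,  9.12321429]), np.float64(0.08328605843396986))
```

View pics/t5.png

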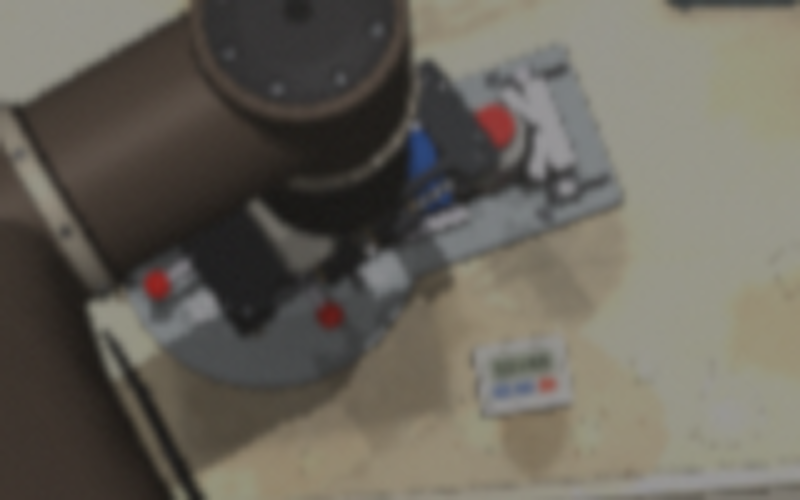

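Two balls show, at crop (330,315) and (157,284), consistent with the spoke near -149°; the finger stands behind the first.

{"op": "jog_arm", "data": {"moves": [[[0, 0, 3], 0, 0], [[0, 0, 3], 0, 0], [[0, 0, 2], 0, 0], [[0, 0, 0.9], 0, 0], [[0, 0, 0.2], 0, 0], [[0, 0, 0], 0, 0]]}}

```text
time_s: 20.82
tcp_pos: [0.4657, 0.0197, 0.0642]
eef_rot: [180.0, -0.1, 30.7]
contact_force: [-0.5, 0.2, -0.9]
gripper_width: 0.0004
gripper_force: 0.0
```

{"op": "jog_arm", "data": {"moves": [[[0, -0.3, 0], 0, 0], [[0, -0.3, 0], 0, 0], [[0, -0.3, 0], 0, 0], [[0, 0, 0], 0, 0]]}}

```text
time_s: 21.32
tcp_pos: [0.4606, 0.0274, 0.0637]
eef_rot: [180.0, -0.0, 30.7]
contact_force: [0.1, 0.2, 0.8]
gripper_width: 0.0006
gripper_force: 0.0
```

{"op": "jog_arm", "data": {"moves": [[[0, -0.15, 0], 0, 0], [[0, -0.15, 0], 0, 0], [[0, -0.15, 0], 0, 0]]}}

```text
time_s: 21.7
tcp_pos: [0.4586, 0.0307, 0.0636]
eef_rot: [180.0, 0.0, 30.7]
contact_force: [4.3, -7.8, -2.8]
gripper_width: 0.0005
gripper_force: 4.4
```

{"op": "jog_arm", "data": {"moves": [[[0, -0.15, 0], 0, 0], [[0, -0.15, 0], 0, 0]]}}

```text
time_s: 21.95
tcp_pos: [0.4572, 0.0328, 0.0636]
eef_rot: [179.9, 0.0, 30.7]
contact_force: [4.8, -8.4, -2.4]
gripper_width: 0.0003
gripper_force: 4.7
```

```bash
cat >> h.py <<'E'
HUB=np.array([.5002,.0797])
def feel():
    s=get_state();r,d=rel(HUB,s["eef_rot"][2]+180);f=s["contact_force"];v=s["tcp_pos"][:2]-HUB
    p=np.radians(s["eef_rot"][2]+180);t=np.array([np.sin(p),-np.cos(p)])
    print("t %.2f yaw %.2f r %.4f d %.4f Ft %.2f Fr %.2f Fz %.2f |F| %.2f  T~ %.3f"%(s["time_s"],s["eef_rot"][2],r,d,-f[:2]@t,f[:2]@[np.cos(p),np.sin(p)],f[2],np.hypot(*f[:2]),-f[:2]@t*r),"z",s["tcp_pos"][2],"mom",s["moment"],"gf",s["gripper_force"])
E
python3 -c "from h import *;feel()"
```

```text
t 21.95 yaw 30.70 r 0.0610 d 0.0184 Ft 9.69 Fr 0.12 Fz -2.36 |F| 9.69  T~ 0.590 z 0.06361488781589067 mom [-3.17500097 -1.63256999 -0.09951217] gf 4.7314757108688354
```

{"op": "jog_arm", "data": {"moves": [[[-0.09, -0.32, 0], 3, 0], [[-0.09, -0.32, 0], 3, 0], [[-0.09, -0.32, 0], 3, 0], [[-0.09, -0.32, 0], 3, 0], [[-0.045, -0.15, 0], 1.4, 0], [[-0.045, -0.15, 0], 1.4, 0], [[-0.045, -0.15, 0], 1.4, 0]]}}

```text
time_s: 22.82
tcp_pos: [0.4458, 0.0466, 0.0636]
eef_rot: [179.9, -0.0, 14.4]
contact_force: [5.4, -8.6, -2.4]
gripper_width: 0.0003
gripper_force: 4.5
```

```bash
python3 -c "from h import *;feel()"
```

```text
t 22.82 yaw 14.45 r 0.0609 d 0.0185 Ft 9.65 Fr -3.11 Fz -2.45 |F| 10.14  T~ 0.588 z 0.06361279957572717 mom [-3.08777768 -1.91741318 -0.10143706] gf 4.485955238342285
```

{"op": "jog_arm", "data": {"moves": [[[-0.045, -0.15, 0], 1.4, 0], [[-0.045, -0.15, 0], 1.4, 0], [[-0.045, -0.15, 0], 1.4, 0]]}}

```text
time_s: 23.2
tcp_pos: [0.4435, 0.0507, 0.0636]
eef_rot: [179.9, -0.0, 10.2]
contact_force: [6.8, -7.4, -2.7]
gripper_width: 0.0005
gripper_force: 4.4
```

```bash
python3 -c "from h import *;feel()"
```

```text
t 23.20 yaw 10.25 r 0.0609 d 0.0185 Ft 8.49 Fr -5.35 Fz -2.69 |F| 10.04  T~ 0.517 z 0.06363297452674584 mom [-3.19287428 -2.11946855 -0.09074011] gf 4.435741156339645
```

{"op": "jog_arm", "data": {"moves": [[[-0.045, -0.15, 0], 1.4, 0], [[-0.045, -0.15, 0], 1.4, 0], [[-0.045, -0.15, 0], 1.4, 0]]}}

```text
time_s: 23.58
tcp_pos: [0.4415, 0.0549, 0.0636]
eef_rot: [179.9, -0.0, 6.0]
contact_force: [6.8, -8.6, -2.3]
gripper_width: 0.0003
gripper_force: 4.4
```

```bash
python3 -c "from h import *;feel()"
```

```text
t 23.57 yaw 6.05 r 0.0610 d 0.0185 Ft 9.23 Fr -5.87 Fz -2.32 |F| 10.94  T~ 0.563 z 0.06363110574236833 mom [-3.26219811 -2.19591092 -0.11127115] gf 4.384493976831436
```

```bash
cat >> h.py <<'E'
def feel():
    s=get_state();r,d=rel(HUB,s["eef_rot"][2]+180);f=s["contact_force"];m=s["moment"]
    p=np.radians(s["eef_rot"][2]+180);t=np.array([np.sin(p),-np.cos(p)]);e=np.array([np.cos(p),np.sin(p)]);g=np.array([-m[1],m[0]])/.36
    print("t %.2f yaw %.2f rot %.2f r %.4f d %.4f Ft %.2f Fr %.2f Fz %.2f Ftm %.2f Frm %.2f gf %.2f"%(s["time_s"],s["eef_rot"][2],1.265+np.radians(30.7-s["eef_rot"][2]),r,d,-f[:2]@t,f[:2]@e,f[2],-g@t,g@e,s["gripper_force"]))
E
python3 -c "from h import *;feel()"
```

```text
t 23.57 yaw 6.05 rot 1.70 r 0.0610 d 0.0185 Ft 9.23 Fr -5.87 Fz -2.32 Ftm 9.65 Frm -5.11 gf 4.38
```

{"op": "jog_arm", "data": {"moves": [[[-0.045, -0.15, 0], 1.4, 0], [[-0.045, -0.15, 0], 1.4, 0], [[-0.045, -0.15, 0], 1.4, 0]]}}

```text
time_s: 23.95
tcp_pos: [0.4398, 0.0592, 0.0636]
eef_rot: [179.9, -0.0, 1.8]
contact_force: [5.7, -8.6, -1.8]
gripper_width: 0.0006
gripper_force: 4.3
```

```bash
python3 -c "from h import *;feel()"
```

```text
t 23.95 yaw 1.85 rot 1.77 r 0.0610 d 0.0185 Ft 8.79 Fr -5.41 Fz -1.79 Ftm 9.39 Frm -5.91 gf 4.34
```

{"op": "jog_arm", "data": {"moves": [[[-0.045, -0.15, 0], 1.4, 0], [[-0.045, -0.15, 0], 1.4, 0], [[-0.045, -0.15, 0], 1.4, 0]]}}

```text
time_s: 24.32
tcp_pos: [0.4383, 0.0636, 0.0637]
eef_rot: [179.9, -0.0, -2.4]
contact_force: [6.4, -8.9, -1.9]
gripper_width: 0.0006
gripper_force: 4.3
```

```bash
python3 -c "from h import *;feel()"
```

```text
t 24.32 yaw -2.36 rot 1.84 r 0.0612 d 0.0186 Ft 8.60 Fr -6.80 Fz -1.85 Ftm 9.18 Frm -5.72 gf 4.26
```

{"op": "jog_arm", "data": {"moves": [[[-0.045, -0.15, 0], 1.4, 0], [[-0.045, -0.15, 0], 1.4, 0]]}}

```text
time_s: 24.58
tcp_pos: [0.4374, 0.0665, 0.0636]
eef_rot: [179.9, -0.0, -5.2]
contact_force: [5.8, -10.6, -0.6]
gripper_width: 0.0006
gripper_force: 4.7
```

```bash
python3 -c "from h import *;feel()"
```

```text
t 24.57 yaw -5.15 rot 1.89 r 0.0613 d 0.0188 Ft 10.07 Fr -6.73 Fz -0.57 Ftm 10.05 Frm -7.08 gf 4.66
```

{"op": "jog_arm", "data": {"moves": [[[-0.045, -0.15, 0], 1.4, 0], [[-0.045, -0.15, 0], 1.4, 0]]}}

```text
time_s: 24.82
tcp_pos: [0.4367, 0.0693, 0.0636]
eef_rot: [179.9, -0.0, -8.0]
contact_force: [6.9, -11.7, -0.2]
gripper_width: 0.0004
gripper_force: 5.1
```

```bash
python3 -c "from h import *;feel()"
```

```text
t 24.82 yaw -7.96 rot 1.94 r 0.0614 d 0.0191 Ft 10.63 Fr -8.49 Fz -0.24 Ftm 10.84 Frm -7.87 gf 5.08
```

{"op": "jog_arm", "data": {"moves": [[[-0.045, -0.15, 0], 1.4, 0], [[-0.045, -0.15, 0], 1.4, 0]]}}

```text
time_s: 25.08
tcp_pos: [0.4362, 0.0721, 0.0636]
eef_rot: [179.8, -0.0, -10.8]
contact_force: [6.1, -12.1, -0.4]
gripper_width: 0.0003
gripper_force: 5.5
```

```bash
python3 -c "from h import *;feel()"
```

```text
t 25.07 yaw -10.76 rot 1.99 r 0.0615 d 0.0194 Ft 10.76 Fr -8.29 Fz -0.43 Ftm 11.74 Frm -8.57 gf 5.48
```

{"op": "jog_arm", "data": {"moves": [[[-0.03, -0.15, 0], 1.4, 0], [[-0.03, -0.15, 0], 1.4, 0], [[-0.03, -0.15, 0], 1.4, 0]]}}

```text
time_s: 25.45
tcp_pos: [0.4357, 0.0762, 0.0636]
eef_rot: [179.8, 0.0, -15.0]
contact_force: [4.1, -14.0, 2.5]
gripper_width: 0.0003
gripper_force: 6.0
```

```bash
python3 -c "from h import *;feel()"
```

```text
t 25.45 yaw -14.96 rot 2.06 r 0.0615 d 0.0200 Ft 12.45 Fr -7.60 Fz 2.55 Ftm 12.57 Frm -7.71 gf 6.04
```

{"op": "jog_arm", "data": {"moves": [[[-0.03, -0.15, 0], 1.4, 0], [[-0.03, -0.15, 0], 1.4, 0]]}}

```text
time_s: 25.7
tcp_pos: [0.4355, 0.079, 0.0635]
eef_rot: [179.7, 0.1, -17.8]
contact_force: [1.7, -13.9, 5.0]
gripper_width: 0.0006
gripper_force: 6.4
```

```bash
python3 -c "from h import *;feel()"
```

```text
t 25.70 yaw -17.76 rot 2.11 r 0.0614 d 0.0204 Ft 12.67 Fr -5.88 Fz 5.02 Ftm 13.22 Frm -6.91 gf 6.41
```

{"op": "jog_arm", "data": {"moves": [[[0, 0.3, 0], 0, 0], [[0, 0.6, 0], 0, 0], [[0, 0.4, -1], 0, 0], [[0, 0, -4], 0, 0], [[0, 0, -5], 0, 0], [[0, 0, -5], 0, 0], [[0, 0, 0], 0, 0], [[0, 0, 0], 0, 0]]}}

```text
time_s: 26.7
tcp_pos: [0.4321, 0.069, 0.2139]
eef_rot: [-179.9, -0.0, -17.7]
contact_force: [0.1, -0.2, -0.1]
gripper_width: 0.0005
gripper_force: 0.0
```

```bash
python3 - <<'E'
from h import *
s=get_state();print(s["tcp_pos"],s["contact_force"],s["time_s"])
p=capture("scene");a=p["pixels"][150:290,230:390];cv2.imwrite("pics/s9.png",cv2.resize(a,(640,560),interpolation=cv2.INTER_CUBIC))
E
```

```text
[0.43205832 0.06901087 0.21387316] [ 0.09395887 -0.16765732 -0.08978596] 26.7
```

View pics/s9.png

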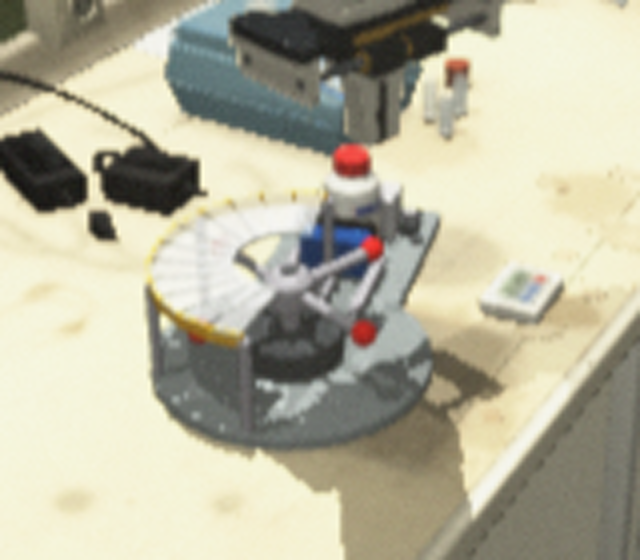

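The bottle stands upright between jaw and V-block, cap at crop (352,160). The gripper is clear of everything and the timer has not moved.

```bash
python3 -c "from plant import *;print(close_job())"
```

```text
the job is handed in; nothing more can be done
None
```

I stood the bottle in the clamp, tightened the wheel until it felt about 1.45–1.5 times its free push, and handed the job in with the arm clear. The bottle looked upright in the last picture; the grip should be roughly 25–30 N, judged only by feel, and no verdict came back.

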